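# Clamp a praline tin in the hand-cranked cam clamp

## Task

Stand the gold praline tin in the nest of the green cam clamp, between jaw and fence. Then wind the crank counter-clockwise (seen from above) by its red knob, held lightly and never forced, until the cam follower rests in the cam's level dwell, and let go: the tin must stay clamped at full pressure by itself. Leave the carton, the jar and the price stand where they are.

Things in the scene. Friction and masses are not known exactly. Their poses are not given: they have to be found in the camera images.
- tin: The gold praline tin with a dark band, loose: 64 (its x) x 84 (its y) x 50 mm high, 150 to 310 g, closed and rigid. Origin at the centre of its underside, z up.
- clamp: Green cam clamp, bolted down: plate 150 mm (x) by 290 mm (y, -75 to +215), 18 mm thick. Origin on the table under the camshaft; its y axis runs from cam (brass) to follower, sprung jaw, black nest mat, fence (90 mm wide). Jaw and fence tops are 62 and 70 mm above the table. The cam lifts the follower 20 mm: 12 mm shut the jaw on the tin, 8 mm compress the jaw's spring, to about 45 N.
- nest (a point): Nest for the tin: centre of the free space between open jaw and fence (96 mm apart along the clamp's y), on the plate's top, 18 mm above the table. The tin stands here with its 84 mm side along the clamp's y (either way round), so a gripper holds it across the clamp's x. The closing jaw slides it up to 6 mm on, against the fence, and squares it. No side walls.
- crank_axis (a point): Point on the vertical camshaft axis, 115 mm above the table. The knob circles it at a radius of 60 mm.
- knob: Red crank knob: upright plastic cylinder, 22 mm in diameter, 48 mm high, which spins freely on its pin. Origin at the centre of its underside, 88 mm above the table. The steel crank arm lies just below it; its hub reaches 93 mm on the camshaft axis, all else is lower than 75 mm. Grip it lightly, 20 to 40 N: the contact forces of both fingers on it, added up, must stay below 130 N.
- crank (a joint): Crank angle, rad, counter-clockwise from above; 0 at its stop, arm 2.2 rad clockwise of the clamp's x axis; to 5.9. The cam is clocked on its shaft differently each time: its level dwell, 0.45 rad long, begins between 2.1 and 3.5. Feel for it: the knob resists with 0-3 N at first, 4 rising to 10 N over the last 0.6 rad before the dwell, 0-3 N in it, and pulls onward past it. Let go before it, it springs back.
- carton: Bystander: dark brown praline carton with a lime label, 60 mm cube. Origin at the centre of its underside.
- jar: Bystander: amber jar with a brass cap, 70 mm in diameter, 90 mm high. Origin at the centre of its underside.
- price_stand: Bystander: blank cream card, 80 mm wide, on a small steel stand, 113 mm high. Origin at the centre of its underside.

How it is judged:
By the outcome, as a careful person would: the job done as asked, in the order asked, and still so for the second after the job is handed in, with the robot touching nothing.
It also fails if it takes over 69 s, if anything falls off the work surface, if the arm or the gripper's body presses on something with over 40 N, if the wrist force passes 120 N, or if a joint passes its speed limit or range.

## Robot

A 6-joint arm with a two-finger parallel gripper is mounted at the origin on the work surface. World frame = base frame: x ahead of the robot, y to its left, z up, the work surface at z = 0. Lengths are in mm, angles in rad, forces in N, time in s.
With the tool pointing down it reaches from about 300 to 775 mm from the base axis. Payload 14.6 kg.
Tool frame: the origin (TCP) lies between the finger pads; the fingertips stand 19 mm ahead of it and the grasp point (between the pads) is the TCP; x points along the fingers, y is the direction in which the jaws open and shut, and the axes are right-handed (so a half turn about x gives the same grasp; the last joint's range is limited). The gripper opens to 94 mm and grips with 3 to 60 N. Pads are 16 mm wide; open, the fingers measure 119 mm over their backs; the gripper's body (75 mm by 177 mm) begins 78 mm behind the grasp point.
Start: joints at [1.162, 0.3, 1.521, -0, 1.321, -0.067], TCP at [184.348, 518.175, 187.446] pointing down, gripper open.
Joint ranges: [-3.03, 3.03], [-0.79, 2.21], [0.23, 2.52], [-1.04, 4.18], [0, 3.07], [-2.55, 2.55]. Speed limits (rad/s): [2.22, 2.22, 2.57, 3.14, 3.14, 3.14].

## Interface

Orientations are given as [roll, pitch, yaw] about the fixed x, y, z axes, in that order (R = Rz(yaw) Ry(pitch) Rx(roll)).
In Python, from cell import manip gives the robot as it stands.
- The arm moves only by the tool jog_arm, never from a script. Its argument "series" is one flat list of numbers, 7 for each row, row after row: the turn, a rotation vector about the world's x, y, z in rad, then the shift along the world's x, y, z in m, then the opening, from -1 (shut) to 1 (fully open). A call has 1 to 20 rows; each row is the pose to reach, as a shift and turn from the pose commanded when the call began; what a row does not reach only later rows make up. A row lasts 1/8 s, in which the tool goes at most 62.5 mm and 10.7 degrees, less where a joint would pass 70% of its speed; a pose out of reach is approached as far as the arm can. A call with a gripper value outside its range is refused whole. The fingers move at their own pace and stop on an object; "squeeze" is the grip in N (left out, the last holds). Time passes only in rows, so rows that repeat a pose let the fingers close. It gives the time, the measured TCP pose, the force and the opening at its end, in the units of the state.
- manip.read_state(): the state, without advancing time (a new reading comes with each control period).
- manip.camera(name): name is "scene" or "top" or "wrist"; returns a dict with "color" (400x640x3 uint8, blue, green, red), "range_z" (400x640 float32, mm along the optical axis (not along the pixel's ray), 0 where there is no reading), "fx", "fy", "cx", "cy" (pixels), "pose" (4x4, takes a point from camera to world coordinates); the wrist camera has in their place "mount" (4x4, takes a point from camera to tool coordinates, whose origin is the TCP and whose axes are the tool frame's). Camera axes: x right, y down, z forward; pixel columns grow to the right and rows downward; lengths in mm; the calibration is good to about 2 mm. A picture is of the moment at which its call begins: read the wrist's pose just before it.
- manip.sign_off(): hands the job in, once; it reports no verdict.
The state is a dict: "clock": time; "joints": joint angles; "qd": joint speeds; "effort": joint torques, N m; "eef_pos": TCP position; "eef_rot": TCP orientation; "wrist_force": force on the tool from outside, world axes, zero at the start; "moment": the same for the moment, N m; "finger_gap": finger opening in mm.
Only numpy, scipy, OpenCV 4.12 (cv2) and the standard library are available. Lean on these libraries where they do the work, as an engineer would, in place of code of your own. Each camera call takes 0.05 s, during which the arm holds its last target.

## Working session

There is one attempt and no reset: what is moved stays moved. The work goes in short steps, Python scripts to look and compute and a tool call to move; the robot and the scene stay as the last step left them, time stands still between calls to the robot, and variables do not carry over. Pictures are saved under pics/ and viewed, and the job is handed in when it is done.

Besides the shell and the picture viewer there is one more tool, called in YAML: its name, and indented under it one key for each argument. jog_arm: Moves the arm, as the interface text tells. Its arguments: {"type":"object","properties":{"series":{"type":"array","items":{"type":"number"}},"squeeze":{"type":"number"}},"required":["series"]}

```bash
mkdir -p pics; ls
python3 - <<'E'
from cell import manip
import cv2,numpy as np
print(manip.read_state())
for n in("scene","top"):
    c=manip.camera(n); cv2.imwrite(f"pics/{n}0.png",c["color"]); np.savez(f"{n}0.npz",**c)
    print(n,c["fx"],c["cx"],c["cy"],np.round(c["pose"],3).tolist())
E
```

```text
pics
{'clock': 0.0, 'joints': array([ 1.16238197e+00,  3.00460279e-01,  1.52159229e+00, -9.58615319e-06,
        1.32068267e+00, -6.65973291e-02]), 'qd': array([ 2.44185936e-04,  2.01955596e-03,  3.79067930e-04,  6.18258226e-04,
       -8.12828874e-04,  1.90022162e-06]), 'effort': array([ 1.28542717e-03, -5.31827652e+01, -3.52727902e+01,  7.09439255e-02,
        2.45453574e-02, -1.52356915e-04]), 'eef_pos': array([184.25073006, 517.91857124, 186.88753234]), 'eef_rot': array([-1.62926738,  1.56965371, -1.97108203]), 'wrist_force': array([-0.96111156,  0.51208842, -0.10462526]), 'moment': array([ 0.03930095,  0.0304539 , -0.03376114]), 'finger_gap': 94.13685655063803}
scene 509.46848673516666 324.36156177911266 195.16724318149417 [[0.49, 0.729, -0.477, 1355.758], [0.871, -0.419, 0.255, -446.361], [-0.014, -0.541, -0.841, 1383.63], [0.0, 0.0, 0.0, 1.0]]
top 488.94638943517145 319.6040136739842 196.2029922769043 [[0.007, -0.981, 0.196, 354.488], [-1.0, -0.008, 0.0, -43.247], [0.001, -0.196, -0.981, 1444.831], [0.0, 0.0, 0.0, 1.0]]
```

View pics/scene0.png

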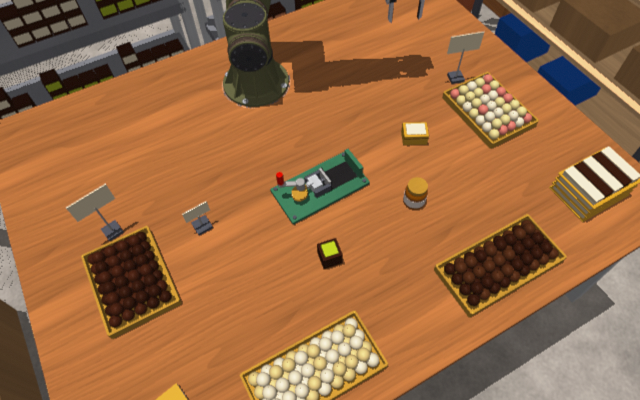

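View pics/top0.png

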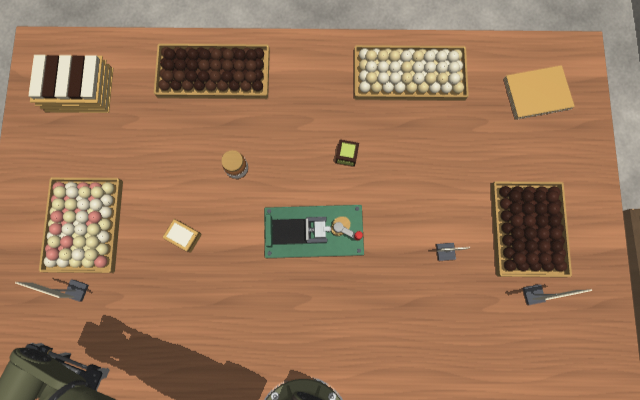

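The clamp is at about (314,232) in the top image, with the knob at (358,236). The tin, with its white top, is at (181,235). The jar, carton and small price stand are at (234,164), (347,152) and (447,250). Next I'll enlarge the tin and the clamp.

```bash
cat > h.py <<'E'
import numpy as np,cv2
def P(d,u,v,z=None):
    R=d["pose"]; r=np.array([(u-d["cx"])/d["fx"],(v-d["cy"])/d["fy"],1.])
    if z is None: r=r*d["range_z"][int(round(v)),int(round(u))]; return R[:3,:3]@r+R[:3,3]
    w=R[:3,:3]@r; return R[:3,3]+w*(z-R[2,3])/w[2]
def cloud(d):
    v,u=np.mgrid[0:400,0:640]; Z=d["range_z"]
    p=np.stack([(u-d["cx"])/d["fx"]*Z,(v-d["cy"])/d["fy"]*Z,Z],-1)
    return p@d["pose"][:3,:3].T+d["pose"][:3,3]
E
python3 - <<'E'
import numpy as np,cv2
from h import *
d=np.load("top0.npz"); im=d["color"]
a=cv2.resize(im[215:255,155:205],None,fx=10,fy=10,interpolation=cv2.INTER_NEAREST)
b=cv2.resize(im[195:270,255:375],None,fx=6,fy=6,interpolation=cv2.INTER_NEAREST)
cv2.imwrite("pics/a.png",a);cv2.imwrite("pics/b.png",b)
C=cloud(d)
np.set_printoptions(suppress=True,precision=1)
print(C[222:250:2,162:202:3,2])
print(C[230:236,350:366:2].reshape(-1,3)[:4])
# table check
print(C[300,300],C[110,300])
E
```

```text
[[ 2.4 -4.6 -4.4  0.1 48.9 51.9 46.5 -4.6  2.8 -0.2 -4.6  2.   1.6  4.3]
 [-0.7 -6.4  1.1 47.8 48.8 54.1 49.5 44.6  2.1  6.3  7.3  3.   0.1  5.9]
 [ 0.4 -2.5  1.9 45.8 50.  47.4 51.3 51.1 49.7 -1.9  3.2 -5.8 -2.   0.8]
 [-1.4  2.4 53.1 51.8 51.5 48.3 48.9 47.1 53.5 41.6 -2.3 -3.  -1.6 -1.3]
 [ 1.1  7.5 50.1 50.3 50.7 48.  46.5 48.8 48.5 46.8 44.8 -1.8  5.3 -0.4]
 [ 3.5 50.8 44.2 50.7 48.  49.9 51.8 47.8 50.6 52.9 46.7 52.1 35.5  0.3]
 [ 0.3 48.2 46.7 52.3 49.3 51.2 51.8 57.9 48.4 57.3 50.5 49.8 38.3  6. ]
 [ 1.1 50.4 45.4 55.3 51.6 53.9 47.6 53.5 47.9 48.7 54.  44.6 26.3 -1.3]
 [-0.1 57.5 53.6 49.  49.8 51.5 48.5 54.2 49.3 47.9 45.4 41.5 13.2 -1. ]
 [ 2.1 -1.6 43.5 52.9 52.2 58.5 52.7 49.7 51.3 51.9 51.1 39.  -2.9  1.7]
 [ 0.9 -1.2 -1.8 47.7 48.7 45.8 51.7 49.  44.1 46.9 47.3 26.6 -3.1  0.8]
 [ 5.9 -1.   0.7  1.1 53.6 47.7 49.2 53.2 46.3 48.9 40.1  4.   6.4 -1.3]
 [ 1.6  0.7  2.4  1.5  4.2 50.8 51.1 46.7 44.  48.  22.7 -3.6  7.1  4.6]
 [ 3.3 -3.  -3.8 -3.4 -1.8 -0.5 46.7 54.4 50.5 48.6 11.5 -1.1 -2.6  3.1]]
[[ 540.  -132.9   15.5]
 [ 539.  -138.2   23.4]
 [ 540.  -144.6   16. ]
 [ 540.  -150.4   16.4]]
[337.3  11.6   2.4] [916.9  20.5   2.4]
```

View pics/a.png

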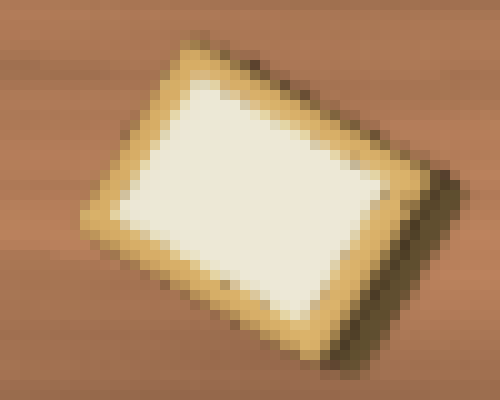

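View pics/b.png

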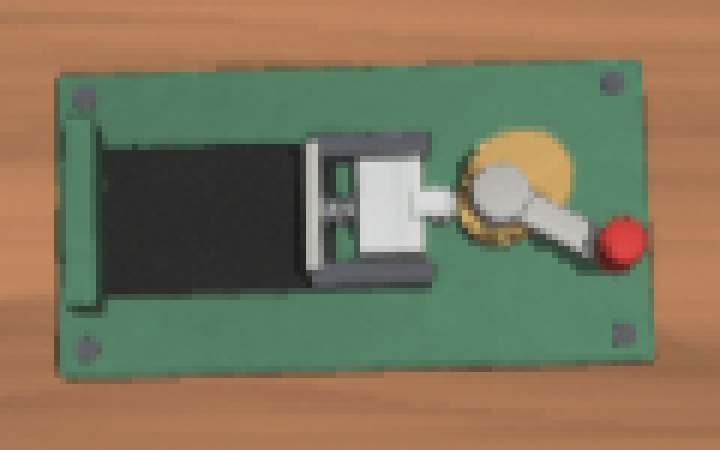

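In the tin crop, the top corners are at about (195,42), (435,175), (318,360) and (82,222). In the clamp crop, the plate corners are at (60,73), (641,61), (653,360) and (63,377), with the knob top at (622,240).

Run:
```python
import numpy as np,cv2
from h import *
np.set_printoptions(suppress=True,precision=1)
d=np.load("top0.npz")
t=np.array([P(d,x/10-.5+155,y/10-.5+215,50) for x,y in [(195,42),(435,175),(318,360),(82,222)]])
print(t,t.mean(0),np.linalg.norm(np.diff(t,axis=0,append=t[:1]),axis=1))
for i,j in((0,1),(3,2)): v=t[j]-t[i]; print("tin long dir",np.degrees(np.arctan2(v[1],v[0])))
for i,j in((0,3),(1,2)): v=t[j]-t[i]; print("tin short dir",np.degrees(np.arctan2(v[1],v[0])))
c=np.array([P(d,x/6-.5+255,y/6-.5+195,18) for x,y in [(60,73),(641,61),(653,360),(63,377)]])
print(c,np.linalg.norm(np.diff(c,axis=0,append=c[:1]),axis=1))
m=c.mean(0)
y=(c[0]-c[1])+(c[3]-c[2]); x=(c[0]-c[3])+(c[1]-c[2])
ay=np.degrees(np.arctan2(y[1],y[0])); ax=np.degrees(np.arctan2(x[1],x[0])); print("y dir",ay,"x",ax)
th=np.radians((2*(ay-90)+ax)/3) if abs(ax-(ay-90))<20 else np.radians(ay-90)
ex=np.array([np.cos(th),np.sin(th)]);ey=np.array([-ex[1],ex[0]])
o=m[:2]-70*ey; print("center",m,"origin",o,"th",th)
hub=P(d,500/6-.5+255,192/6-.5+195,93); k=P(d,622/6-.5+255,240/6-.5+195,136)
print("hub",hub,"knob",k)
for q in(-2.2,): print("knob pred",o+60*(np.cos(q)*ex+np.sin(q)*ey))
# jaw face x~304..320 crop z62; fence inner x 100 z 70
j=P(d,312/6+254.5,205/6+194.5,62); f=P(d,98/6+254.5,210/6+194.5,70)
print("jaw top mid",j,"fence inner",f,[(p[:2]-o)@ey for p in(j,f)],[(p[:2]-o)@ex for p in(j,f)])
s=np.load("scene0.npz");im=s["color"]
cv2.imwrite("pics/c.png",cv2.resize(im[145:225,265:375],None,fx=7,fy=7,interpolation=cv2.INTER_CUBIC))
cv2.imwrite("pics/e.png",cv2.resize(im[110:155,390:440],None,fx=12,fy=12,interpolation=cv2.INTER_CUBIC))
```

```text
[[564.4 376.4  50. ]
 [526.4 305.1  50. ]
 [473.2 335.4  50. ]
 [512.1 405.3  50. ]] [519.  355.5  50. ] [80.8 61.2 80.  59.7]
tin long dir -118.0413970470524
tin long dir -119.07280463575475
tin short dir 151.06858050802762
tin short dir 150.3061157971446
[[ 607.2  120.3   18. ]
 [ 615.5 -166.7   18. ]
 [ 468.3 -171.1   18. ]
 [ 457.9  114.4   18. ]] [287.1 147.3 285.8 149.4]
y dir 91.85836422111811 x 1.9929564160537487
center [537.2 -25.8  18. ] origin [539.5 -95.7] th 0.033217600009475254
hub [539.4 -94.2  93. ] knob [ 512.3 -147.2  136. ]
knob pred [ 505.9 -145.4]
jaw top mid [536.8  -6.1  62. ] fence inner [532.6  94.5  70. ] [np.float64(89.62493949942001), np.float64(190.3491589600225)] [np.float64(0.21494620500625997), np.float64(-0.6359065002483637)]
```

View pics/c.png

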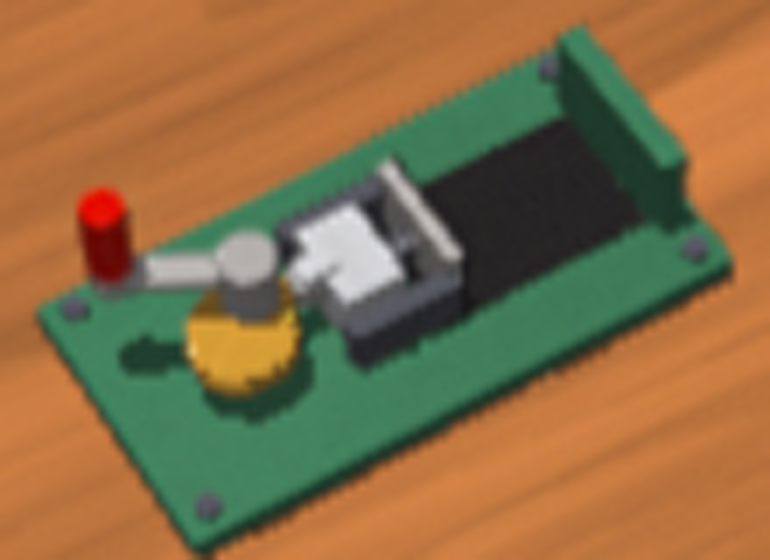

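View pics/e.png

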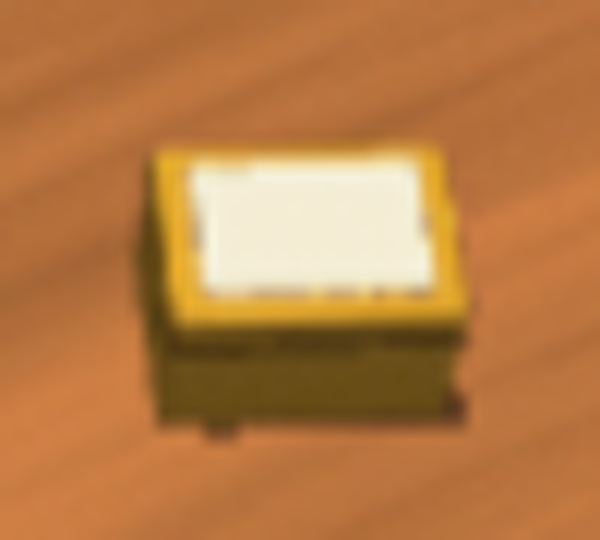

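Run:
```python
import numpy as np,cv2
from h import *
np.set_printoptions(suppress=True,precision=1)
s=np.load("scene0.npz")
t=np.array([P(s,x/12-.5+390,y/12-.5+110,50) for x,y in [(152,148),(440,148),(467,322),(180,325)]])
print(t,t.mean(0),np.linalg.norm(np.diff(t,axis=0,append=t[:1]),axis=1))
for i,j in((0,1),(3,2),(0,3),(1,2)): v=t[j]-t[i]; print(np.degrees(np.arctan2(v[1],v[0])))
g=lambda x,y,z:P(s,x/7-.5+265,y/7-.5+145,z)
print("knob",g(103,205,136),"hub",g(247,252,93),"plate", g(40,315,18),g(205,548,18),g(732,268,18))
o=np.array([539.5,-95.7]);th=.0332;ex=np.array([np.cos(th),np.sin(th)]);ey=np.array([-ex[1],ex[0]])
for n,p in dict(jawtopL=g(385,165,62),jawR=g(460,255,62),f1=g(583,25,70),f2=g(688,160,70),f3=g(557,48,70),f4=g(662,172,70)).items(): print(n,(p[:2]-o)@ex,(p[:2]-o)@ey)
from scipy.spatial.transform import Rotation as R
from cell import manip
st=manip.read_state();print(R.from_euler("xyz",st["eef_rot"]).as_matrix(),st["clock"])
```

```text
[[471.8 335.7  50. ]
 [512.7 406.6  50. ]
 [568.5 375.9  50. ]
 [529.5 306.1  50. ]] [520.6 356.1  50. ] [81.8 63.7 80.  64.9]
59.94910498611022
60.75738215995935
-27.196869697621022
-28.78352597443211
knob [ 514.1 -147.5  136. ] hub [539.2 -93.7  93. ] plate [ 475.3 -172.1   18. ] [ 622.2 -163.1   18. ] [611.5 117.   18. ]
jawtopL -28.078088742375442 88.64333805190272
jawR 32.30551477490202 91.64855102681143
f1 -43.1924100325171 205.4078222053478
f2 47.05839468963629 203.99988681231304
f3 -38.21360969395163 187.90608738424177
f4 46.434114835995665 190.313158436179
[[-0.   0.3  0.9]
 [-0.   0.9 -0.3]
 [-1.  -0.  -0. ]] 0.1
```

jog_arm:
  series: [0, 0, -0.18, 0.05, -0.025, 0, 1, 0, 0, -0.36, 0.1, -0.05, 0, 1, 0, 0, -0.54, 0.15, -0.075, 0, 1, 0, 0, -0.72, 0.2, -0.1, 0, 1, 0, 0, -0.9, 0.25, -0.12, 0, 1, 0, 0, -1.08, 0.29, -0.14, 0, 1, 0, 0, -1.26, 0.32, -0.155, 0, 1, 0, 0, -1.44, 0.335, -0.162, -0.01, 1, 0, 0, -1.62, 0.336, -0.162, -0.02, 1, 0, 0, -1.735, 0.336, -0.162, -0.02, 1, 0, 0, -1.735, 0.336, -0.162, -0.02, 1, 0, 0, -1.735, 0.336, -0.162, -0.02, 1]
  squeeze: 25

```text
clock: 1.6
eef_pos: [520.3, 356.2, 167.4]
eef_rot: [-0.37, 1.571, -2.444]
wrist_force: [0.5, -0.3, -0.2]
finger_gap: 93.5
```

```bash
cat > w.py <<'E'
import numpy as np,cv2,sys
from scipy.spatial.transform import Rotation as R
from cell import manip
def shot(name):
    st=manip.read_state(); c=manip.camera("wrist")
    T=np.eye(4);T[:3,:3]=R.from_euler("xyz",st["eef_rot"]).as_matrix();T[:3,3]=st["eef_pos"]
    c["pose"]=T@c["mount"]; np.savez(name+".npz",**c); cv2.imwrite(f"pics/{name}.png",c["color"])
    y=T[:3,1];print(st["clock"],st["eef_pos"].round(1),"toolyang",np.arctan2(y[1],y[0]).round(4),"x",T[:3,0].round(3),"q",st["joints"].round(3),"F",st["wrist_force"].round(1),st["finger_gap"])
    print(c["mount"].round(2).tolist())
if __name__=="__main__": shot(sys.argv[1])
E
python3 w.py w1
```

```text
1.6 [520.3 356.2 167.4] toolyang -0.5033 x [-0. -0. -1.] q [ 0.542  0.496  1.296 -0.     1.349  1.046] F [ 0.5 -0.3 -0.2] 93.53714786910461
[[0.0, -0.23, 0.97, -197.19], [1.0, 0.0, 0.0, -0.67], [-0.0, 0.97, 0.23, -65.42], [0.0, 0.0, 0.0, 1.0]]
```

View pics/w1.png

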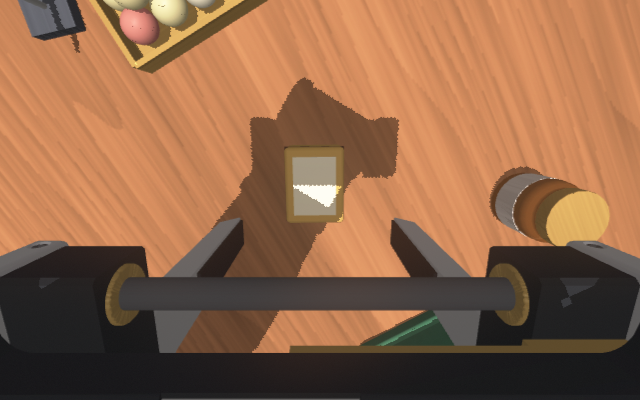

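In the wrist view the tin's top spans (286,147) to (343,221), squared with the jaws.

Run:
```python
import numpy as np
from h import *
np.set_printoptions(suppress=True,precision=1)
d=np.load("w1.npz")
t=np.array([P(d,u,v,50) for u,v in[(285.5,147),(343,147),(343.5,221.5),(286,221.5)]])
print(t,t.mean(0),np.linalg.norm(np.diff(t,axis=0,append=t[:1]),axis=1))
for i,j in((0,1),(3,2)): v=t[j]-t[i];print(np.arctan2(v[1],v[0]))
```

```text
[[512.1 410.5  50. ]
 [564.8 381.4  50. ]
 [527.3 308.6  50. ]
 [471.4 339.4  50. ]] [518.9 360.   50. ] [60.2 81.9 63.9 81.9]
-0.5029360303052774
-0.5029257605354039
```

jog_arm:
  series: [0, 0, 0, -0.001, 0.001, -0.05, 1, 0, 0, 0, -0.001, 0.001, -0.095, 1, 0, 0, 0, -0.001, 0.001, -0.125, 1, 0, 0, 0, -0.001, 0.001, -0.135, 1, 0, 0, 0, -0.001, 0.001, -0.135, 0.4, 0, 0, 0, -0.001, 0.001, -0.135, 0, 0, 0, 0, -0.001, 0.001, -0.135, 0, 0, 0, 0, -0.001, 0.001, -0.135, 0, 0, 0, 0, -0.001, 0.001, -0.135, 0, 0, 0, 0, -0.001, 0.001, -0.135, 0, 0, 0, 0, -0.001, 0.001, -0.135, 0]
  squeeze: 25

```text
clock: 3.02
eef_pos: [519.3, 357.2, 32.4]
eef_rot: [-0.831, 1.571, -2.908]
wrist_force: [0.0, 0.7, 0.2]
finger_gap: 47.0
```

```bash
python3 w.py w2; python3 -c "
from cell import manip;import cv2
cv2.imwrite('pics/top2.png',cv2.resize(manip.camera('top')['color'][200:270,140:240],None,fx=7,fy=7))"
```

```text
3.025 [519.3 357.2  32.4] toolyang -0.506 x [-0. -0. -1.] q [0.544 0.633 1.416 0.    1.093 1.05 ] F [0.  0.7 0.2] 46.95477208147634
[[0.0, -0.23, 0.97, -197.19], [1.0, 0.0, 0.0, -0.67], [-0.0, 0.97, 0.23, -65.42], [0.0, 0.0, 0.0, 1.0]]
```

View pics/w2.png

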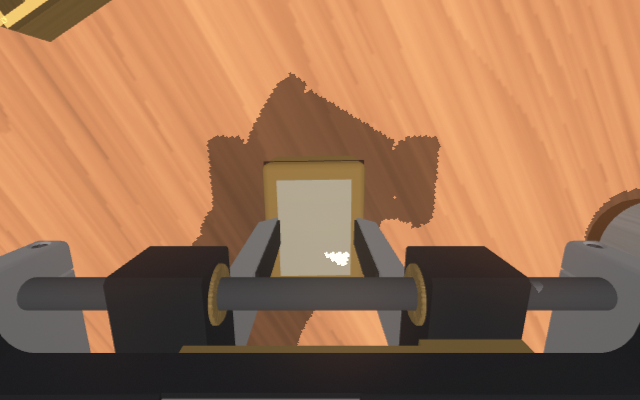

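View pics/top2.png

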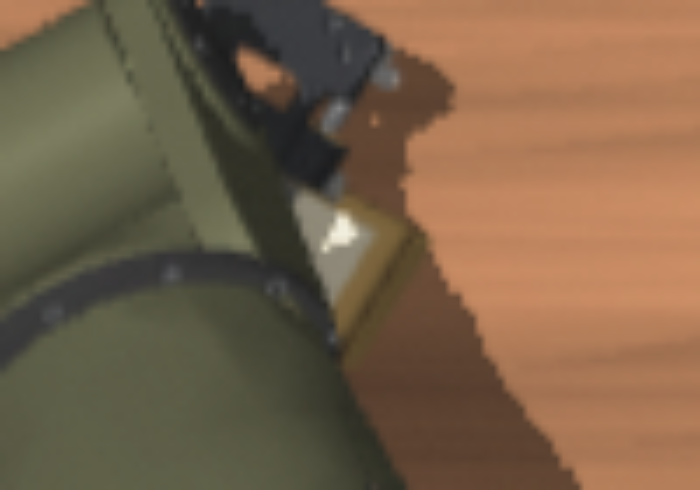

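Run:
```python
import numpy as np
from h import *
np.set_printoptions(suppress=True,precision=1)
d=np.load("w2.npz")
M=np.linalg.inv(d["mount"])
for p in [(0,0,0),(19,0,0),(19,23.5,0),(19,32,0),(19,-32,0),(19,-23.5,0),(19,-23.5,8),(19,-23.5,-8),(-18,-32,8),(-18,-23.5,8),(-18,-23.5,-8),(-18,-32,42),(-18,-32,-42)]:
    c=M[:3,:3]@np.array(p)+M[:3,3]; print(p,(c[0]/c[2]*d["fx"]+d["cx"]).round(1),(c[1]/c[2]*d["fy"]+d["cy"]).round(1))
C=cloud(d)
print(C[230,[240,255,265,272,285,320,350,368,375,385]]); print(d["range_z"][230,[240,255,265,272,285,320,350,368,375,385]])
R=d["pose"][:3,:3]@np.linalg.inv(d["mount"][:3,:3])
print(R)
```

```text
(0, 0, 0) 317.7 222.1
(19, 0, 0) 317.6 214.2
(19, 23.5, 0) 348.6 214.2
(19, 32, 0) 359.8 214.2
(19, -32, 0) 275.4 214.1
(19, -23.5, 0) 286.6 214.1
(19, -23.5, 8) 286.9 224.2
(19, -23.5, -8) 286.4 203.9
(-18, -32, 8) 268.0 242.7
(-18, -23.5, 8) 281.2 242.7
(-18, -23.5, -8) 280.5 219.0
(-18, -32, 42) 269.9 290.3
(-18, -32, -42) 264.9 165.3
[[455.7 372.6   0.6]
 [492.9 381.8  72.9]
 [498.  379.3  73.5]
 [501.1 377.2  72.6]
 [501.4 367.9  50.4]
 [521.  357.3  51.1]
 [537.7 348.2  51.5]
 [548.  351.6  73.4]
 [551.4 349.7  73.5]
 [559.  315.2   0.2]]
[241.9 165.6 164.8 165.8 189.3 188.6 188.2 165.  164.8 242.3]
[[-0.   0.9 -0.5]
 [-0.  -0.5 -0.9]
 [-1.  -0.   0. ]]
```

Run:
```python
import numpy as np,cv2
from h import *
np.set_printoptions(suppress=True,precision=0,linewidth=200)
d=np.load("w2.npz");C=cloud(d);print(d["fx"],d["fy"])
pos=np.array([519.3,357.2,32.4]);R=d["pose"][:3,:3]@np.linalg.inv(d["mount"][:3,:3])
L=(C-pos)@R
for v in range(214,262,4): print(v,[tuple(L[v,u].round().astype(int)) for u in (262,268,272,276,280,284)])
cv2.imwrite("pics/w2c.png",cv2.resize(d["color"][140:290,220:420],None,fx=4,fy=4,interpolation=cv2.INTER_CUBIC))
```

```text
297.0796000681686 297.0796000681686
214 [(np.int64(33), np.int64(-45), np.int64(4)), (np.int64(-18), np.int64(-31), np.int64(-11)), (np.int64(-18), np.int64(-29), np.int64(-11)), (np.int64(-17), np.int64(-26), np.int64(-11)), (np.int64(-19), np.int64(-24), np.int64(-11)), (np.int64(-18), np.int64(-21), np.int64(-11))]
218 [(np.int64(32), np.int64(-45), np.int64(7)), (np.int64(-16), np.int64(-32), np.int64(-8)), (np.int64(-16), np.int64(-29), np.int64(-8)), (np.int64(-19), np.int64(-26), np.int64(-9)), (np.int64(-18), np.int64(-24), np.int64(-9)), (np.int64(-18), np.int64(-21), np.int64(-9))]
222 [(np.int64(-26), np.int64(-34), np.int64(-9)), (np.int64(-27), np.int64(-30), np.int64(-9)), (np.int64(-27), np.int64(-28), np.int64(-9)), (np.int64(-22), np.int64(-26), np.int64(-7)), (np.int64(-19), np.int64(-24), np.int64(-6)), (np.int64(-18), np.int64(-21), np.int64(-6))]
226 [(np.int64(-34), np.int64(-32), np.int64(-9)), (np.int64(-34), np.int64(-29), np.int64(-9)), (np.int64(-35), np.int64(-26), np.int64(-9)), (np.int64(-29), np.int64(-25), np.int64(-7)), (np.int64(-19), np.int64(-24), 
[... 1596 characters left out ...]
2)), (np.int64(-37), np.int64(-24), np.int64(4)), (np.int64(-18), np.int64(-24), np.int64(13)), (np.int64(-17), np.int64(-22), np.int64(13))]
254 [(np.int64(-70), np.int64(-26), np.int64(-8)), (np.int64(-64), np.int64(-24), np.int64(-5)), (np.int64(-51), np.int64(-24), np.int64(1)), (np.int64(-37), np.int64(-24), np.int64(7)), (np.int64(-18), np.int64(-24), np.int64(16)), (np.int64(-18), np.int64(-22), np.int64(16))]
258 [(np.int64(-73), np.int64(-25), np.int64(-7)), (np.int64(-64), np.int64(-24), np.int64(-3)), (np.int64(-52), np.int64(-24), np.int64(3)), (np.int64(-18), np.int64(-27), np.int64(19)), (np.int64(-19), np.int64(-24), np.int64(18)), (np.int64(-19), np.int64(-22), np.int64(18))]
```

View pics/w2c.png

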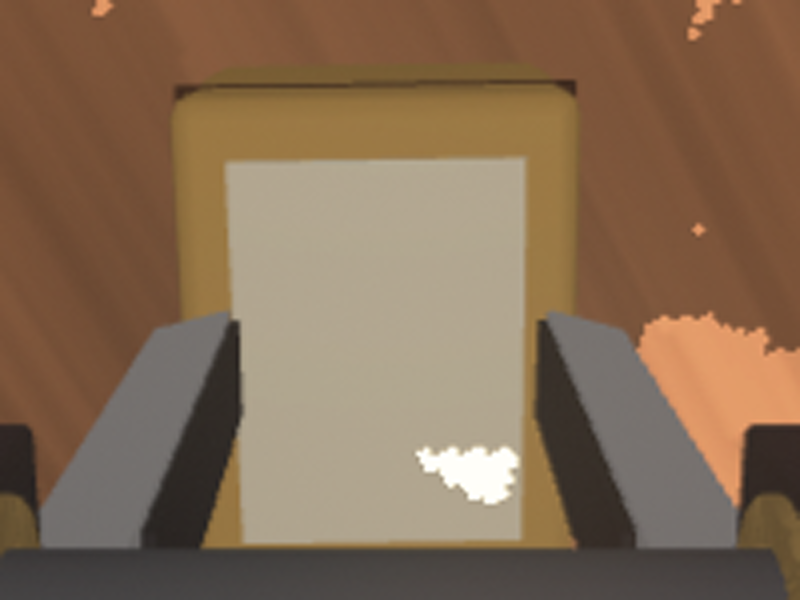

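jog_arm:
  series: [0, 0, 0, 0, 0, 0, 0]

```text
clock: 3.25
eef_pos: [519.3, 357.2, 32.4]
eef_rot: [-0.347, 1.571, -2.424]
wrist_force: [0.2, 0.6, 0.7]
finger_gap: 46.6
```

jog_arm:
  series: [0, 0, 0, 0, 0, 0.01, 0, 0, 0, 0, 0, 0, 0.02, 0, 0, 0, 0, 0, 0, 0.02, 0]

```text
clock: 3.62
eef_pos: [519.9, 357.5, 53.8]
eef_rot: [2.616, 1.569, 0.54]
wrist_force: [0.2, -0.0, -0.1]
finger_gap: 47.0
```

```bash
python3 w.py w3
```

```text
3.625 [519.9 357.5  53.8] toolyang -0.506 x [ 0.002  0.001 -1.   ] q [ 0.544  0.606  1.404 -0.     1.129  1.05 ] F [ 0.2 -0.  -0.1] 46.97623056184829
[[0.0, -0.23, 0.97, -197.2], [1.0, 0.0, 0.0, -0.67], [-0.0, 0.97, 0.23, -65.42], [0.0, 0.0, 0.0, 1.0]]
```

View pics/w3.png

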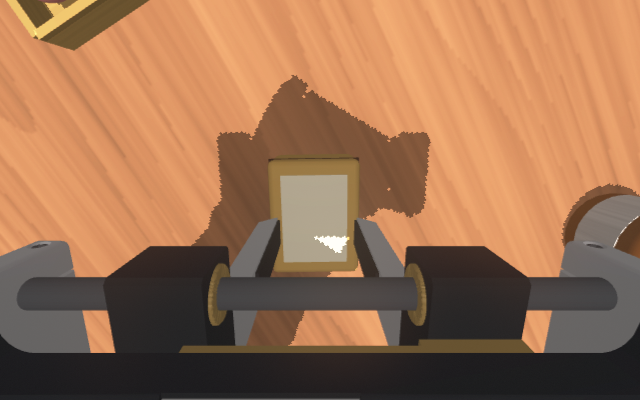

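The fingers closed to 47 mm right through the 64 mm box, and it wasn't lifted. Either this isn't the loose tin or the contact is off, so I'll look again.

```bash
python3 -c "
from cell import manip;import cv2,numpy as np
for n in('top','scene'):
    c=manip.camera(n);np.savez(n+'3.npz',**c);cv2.imwrite('pics/%s3.png'%n,c['color'])"
```

```text
(no output)
```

View pics/top3.png

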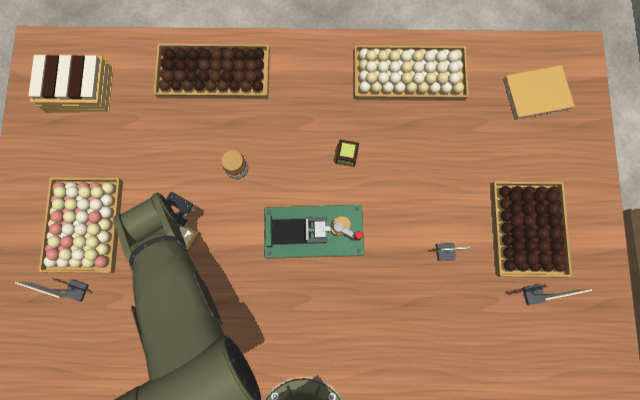

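View pics/scene3.png

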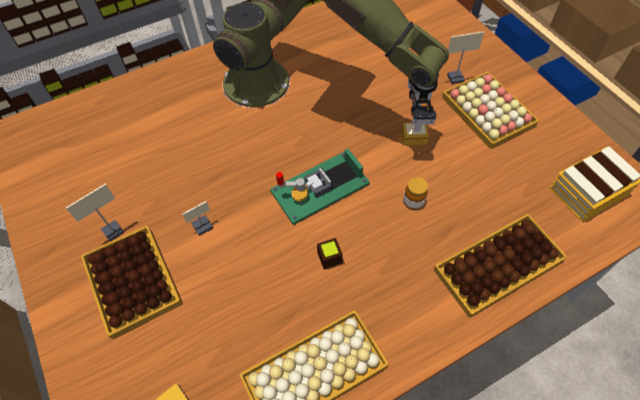

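Run:
```python
import numpy as np,cv2
from h import *
d=np.load("w3.npz")
cv2.imwrite("pics/w3c.png",cv2.resize(d["color"][130:290,220:420],None,fx=4,fy=4,interpolation=cv2.INTER_CUBIC))
s=np.load("scene3.npz")
cv2.imwrite("pics/s3c.png",cv2.resize(s["color"][70:160,370:470],None,fx=6.5,fy=6.5,interpolation=cv2.INTER_CUBIC))
```

```text
(no output)
```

View pics/w3c.png

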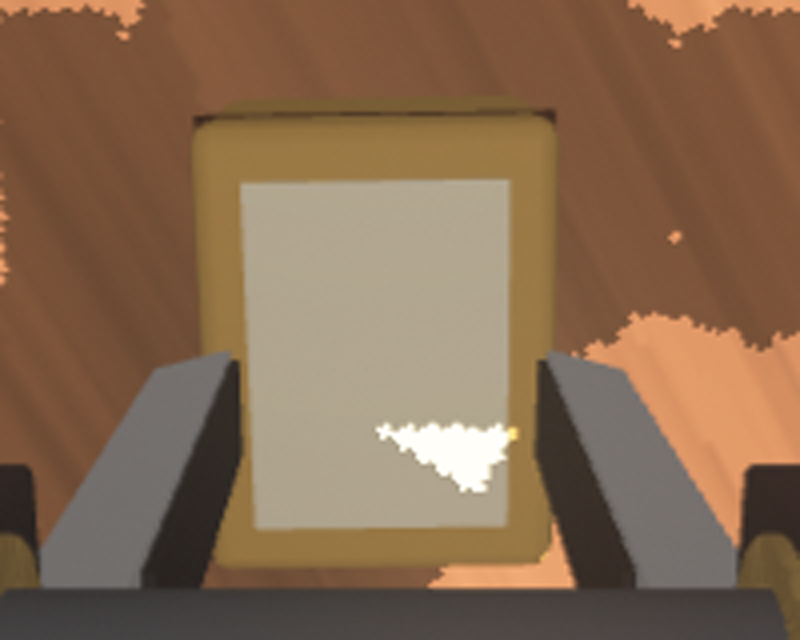

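View pics/s3c.png

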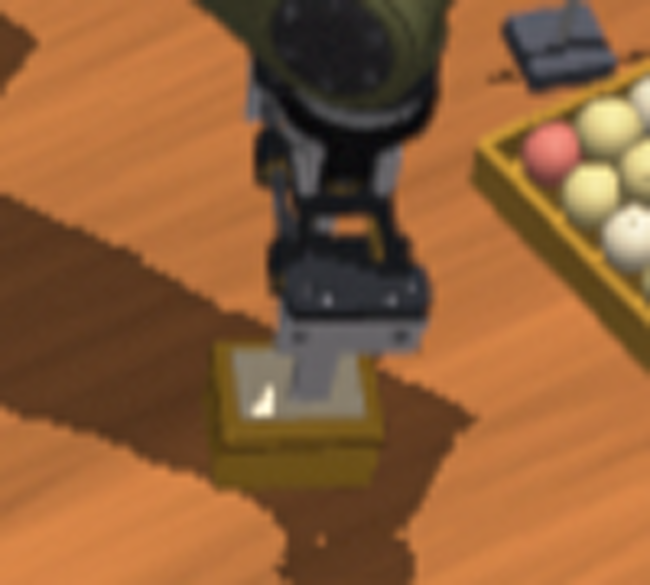

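jog_arm:
  series: [0, 0, 0, 0, 0, 0.04, 0, 0, 0, 0, 0, 0, 0.04, 1, 0, 0, 0, 0, 0, 0.04, 1, 0, 0, 0, 0, 0, 0.04, 1, 0, 0, 0, 0, 0, 0.04, 1, 0, 0, 0, 0, 0, 0.0, 1, 0, 0, 0, 0, 0, -0.022, 1, 0, 0, 0, 0, 0, -0.024, 1, 0, 0, 0, 0, 0, -0.024, 1]

```text
clock: 4.9
eef_pos: [519.7, 357.4, 29.2]
eef_rot: [2.664, 1.57, 0.587]
wrist_force: [-1.1, 0.8, 0.3]
finger_gap: 93.9
```

jog_arm:
  series: [0, 0, 0, 0, 0, 0, 0.6, 0, 0, 0, 0, 0, 0, 0.6, 0, 0, 0, 0, 0, 0, 0.5]

```text
clock: 5.28
eef_pos: [519.5, 357.3, 28.8]
eef_rot: [2.682, 1.57, 0.605]
wrist_force: [-0.3, -0.1, -0.4]
finger_gap: 71.5
```

jog_arm:
  series: [0, 0, 0, 0, 0, 0, 0.4, 0, 0, 0, 0, 0, 0, 0.3, 0, 0, 0, 0, 0, 0, 0.2, 0, 0, 0, 0, 0, 0, 0.2]

```text
clock: 5.78
eef_pos: [519.3, 357.3, 28.6]
eef_rot: [-2.134, 1.571, 2.073]
wrist_force: [-3.1, 1.6, 2.6]
finger_gap: 63.2
```

```bash
python3 w.py w4
```

```text
5.775 [519.3 357.3  28.6] toolyang -0.506 x [-0.  0. -1.] q [0.544 0.637 1.419 0.    1.086 1.05 ] F [-3.1  1.6  2.6] 63.17935114313153
[[0.0, -0.23, 0.97, -197.19], [1.0, 0.0, 0.0, -0.67], [-0.0, 0.97, 0.23, -65.42], [0.0, 0.0, 0.0, 1.0]]
```

View pics/w4.png

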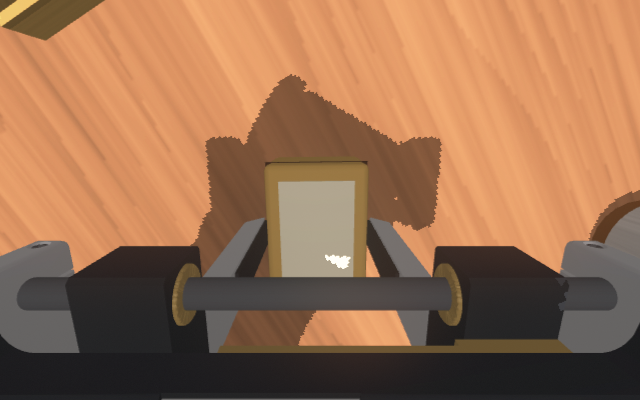

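This time the fingers stopped on the tin at 63.2 mm. I'll test-lift it, keeping the same opening command.

jog_arm:
  series: [0, 0, 0, 0, 0, 0.005, 0.2, 0, 0, 0, 0, 0, 0.02, 0.2, 0, 0, 0, 0, 0, 0.04, 0.2, 0, 0, 0, 0, 0, 0.04, 0.2]

```text
clock: 6.32
eef_pos: [520.4, 357.7, 71.1]
eef_rot: [2.607, 1.567, 0.53]
wrist_force: [0.3, -0.0, -2.2]
finger_gap: 63.3
```

```bash
python3 w.py w5
```

```text
6.325 [520.4 357.7  71.1] toolyang -0.506 x [ 0.003  0.002 -1.   ] q [ 0.544  0.586  1.392 -0.     1.159  1.05 ] F [ 0.3 -0.  -2.2] 63.27161551948195
[[0.0, -0.23, 0.97, -197.2], [1.0, 0.0, 0.0, -0.67], [-0.0, 0.97, 0.23, -65.42], [0.0, 0.0, 0.0, 1.0]]
```

View pics/w5.png

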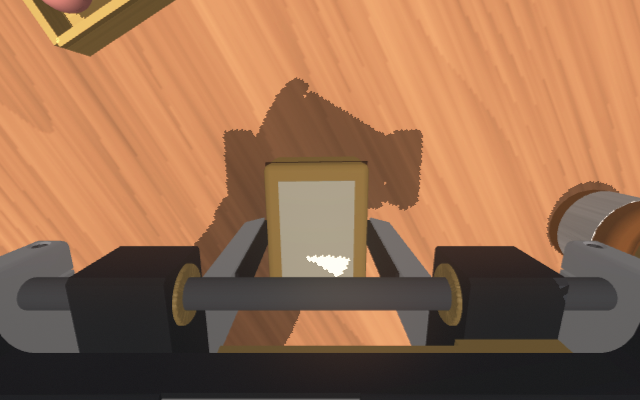

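jog_arm:
  series: [0, 0, 0, 0, -0.01, 0.035, 0.2, 0, 0, 0.08, 0.002, -0.035, 0.06, 0.2, 0, 0, 0.16, 0.004, -0.075, 0.07, 0.2, 0, 0, 0.24, 0.006, -0.12, 0.07, 0.2, 0, 0, 0.32, 0.009, -0.165, 0.07, 0.2, 0, 0, 0.4, 0.012, -0.21, 0.07, 0.2, 0, 0, 0.48, 0.014, -0.25, 0.07, 0.2, 0, 0, 0.539, 0.0155, -0.285, 0.07, 0.2, 0, 0, 0.539, 0.0155, -0.305, 0.07, 0.2, 0, 0, 0.539, 0.0155, -0.312, 0.07, 0.2, 0, 0, 0.539, 0.0155, -0.312, 0.07, 0.2, 0, 0, 0.539, 0.0155, -0.312, 0.07, 0.2]

```text
clock: 7.88
eef_pos: [534.8, 46.1, 138.4]
eef_rot: [-2.999, 1.571, 1.747]
wrist_force: [0.3, -1.0, -1.8]
finger_gap: 63.3
```

```bash
python3 w.py w6; python3 -c "
import numpy as np,cv2
d=np.load('w6.npz');cv2.imwrite('pics/w6c.png',cv2.resize(d['color'][:280,170:470],None,fx=2.5,fy=2.1,interpolation=cv2.INTER_CUBIC))"
```

```text
7.875 [534.8  46.1 138.4] toolyang 0.0336 x [-0.  0. -1.] q [ 0.018  0.316  1.618  0.     1.207 -0.016] F [ 0.3 -1.  -1.8] 63.31637016741546
[[0.0, -0.23, 0.97, -197.19], [1.0, 0.0, -0.0, -0.73], [-0.0, 0.97, 0.23, -65.81], [0.0, 0.0, 0.0, 1.0]]
```

View pics/w6.png

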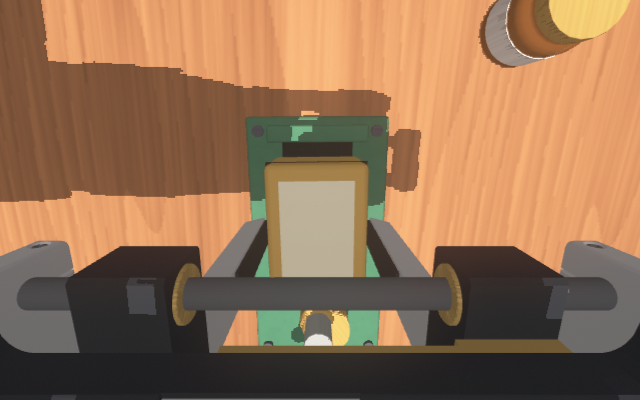

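Run:
```python
import numpy as np,cv2
from h import *
np.set_printoptions(suppress=True,precision=1)
d=np.load("w6.npz")
cv2.imwrite("pics/w6d.png",cv2.resize(d["color"][105:225,230:405],None,fx=4.5,fy=4.5,interpolation=cv2.INTER_CUBIC))
o=np.array([539.5,-95.7]);th=.0332;ex=np.array([np.cos(th),np.sin(th)]);ey=np.array([-ex[1],ex[0]])
f=lambda p:((p[:2]-o)@ex,(p[:2]-o)@ey)
for u,v,z in[(265.5,162,159.8),(367,162,159.8),(284,142,70),(353,142,70),(283,125,70),(247,117,18),(388,117,18)]:
    print(u,v,z,np.round(f(P(d,u,v,z)),1))
```

```text
265.5 162 159.8 [-31.1 186.6]
367 162 159.8 [ 29.  186.7]
284 142 70 [-29.6 193.6]
353 142 70 [ 31.2 193.6]
283 125 70 [-30.1 208.2]
247 117 18 [-72.9 216.3]
388 117 18 [ 72.9 216.4]
```

View pics/w6d.png

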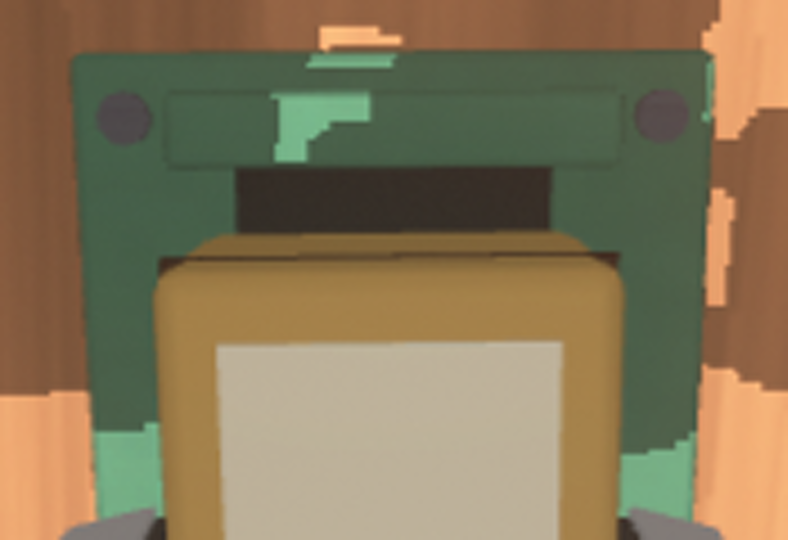

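jog_arm:
  series: [0, 0, 0, 0, 0, -0.03, 0.2, 0, 0, 0, 0, 0, -0.06, 0.2, 0, 0, 0, 0, 0, -0.08, 0.2, 0, 0, 0, 0, 0, -0.088, 0.2, 0, 0, 0, 0, 0, -0.09, 0.2, 0, 0, 0, 0, 0, -0.091, 0.2, 0, 0, 0, 0, 0, -0.0915, 0.2, 0, 0, 0, 0, 0, -0.0915, 0.2]

```text
clock: 8.93
eef_pos: [535.0, 45.2, 47.3]
eef_rot: [1.621, 1.57, 0.083]
wrist_force: [0.3, -0.5, -2.6]
finger_gap: 63.7
```

jog_arm:
  series: [0, 0, 0, 0, 0, -0.0005, 0.2, 0, 0, 0, 0, 0, -0.001, 0.2, 0, 0, 0, 0, 0, -0.001, 0.2]

```text
clock: 9.3
eef_pos: [535.0, 45.2, 46.5]
eef_rot: [1.505, 1.57, -0.033]
wrist_force: [-2.0, -0.3, 5.0]
finger_gap: 63.3
```

Contact with the plate: the vertical force went from -2.2 to +5 N. I'll release, rise and look.

jog_arm:
  series: [0, 0, 0, 0, 0, 0, 0.5, 0, 0, 0, 0, 0, 0, 0.9, 0, 0, 0, 0, 0, 0, 0.9, 0, 0, 0, 0, 0, 0, 0.9, 0, 0, 0, 0, 0, 0.05, 0.9, 0, 0, 0, 0, 0, 0.11, 0.9, 0, 0, 0, 0, 0, 0.15, 0.9, 0, 0, 0, 0, 0, 0.16, 0.9, 0, 0, 0, 0, 0, 0.16, 0.9, 0, 0, 0, 0, 0, 0.16, 0.9]

```text
clock: 10.55
eef_pos: [534.3, 45.1, 204.2]
eef_rot: [-1.592, 1.568, -3.13]
wrist_force: [-0.6, 0.2, 0.3]
finger_gap: 89.5
```

```bash
python3 w.py w7
```

```text
10.55 [534.3  45.1 204.2] toolyang 0.0329 x [-0.003 -0.    -1.   ] q [ 0.016  0.258  1.535  0.     1.351 -0.017] F [-0.6  0.2  0.3] 89.49318236174345
[[0.0, -0.23, 0.97, -197.19], [1.0, 0.0, -0.0, -0.73], [-0.0, 0.97, 0.23, -65.81], [0.0, 0.0, 0.0, 1.0]]
```

View pics/w7.png

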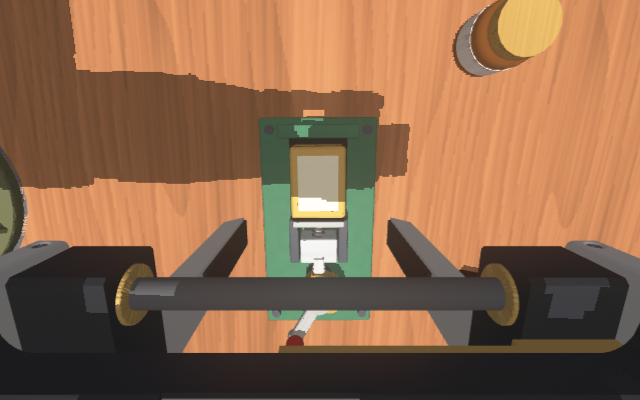

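jog_arm:
  series: [0, 0, -0.1, -0.003, -0.03, 0, 0.9, 0, 0, -0.2, -0.007, -0.07, 0, 0.9, 0, 0, -0.3, -0.011, -0.11, 0, 0.5, 0, 0, -0.4, -0.016, -0.15, 0, 0.2, 0, 0, -0.5, -0.02, -0.18, -0.005, 0.2, 0, 0, -0.533, -0.022, -0.193, -0.01, 0.2, 0, 0, -0.533, -0.022, -0.193, -0.01, 0.2, 0, 0, -0.533, -0.022, -0.193, -0.01, 0.2]

```text
clock: 11.6
eef_pos: [513.0, -146.9, 195.9]
eef_rot: [-2.017, 1.571, 2.197]
wrist_force: [1.2, -0.4, 0.3]
finger_gap: 56.5
```

```bash
python3 w.py w8
```

```text
11.6 [ 513.  -146.9  195.9] toolyang -0.4978 x [-0.  0. -1.] q [-0.348  0.257  1.556  0.     1.329  0.15 ] F [ 1.2 -0.4  0.3] 56.486201555201546
[[0.0, -0.23, 0.97, -197.19], [1.0, 0.0, 0.0, -0.67], [-0.0, 0.97, 0.23, -65.43], [0.0, 0.0, 0.0, 1.0]]
```

View pics/w8.png

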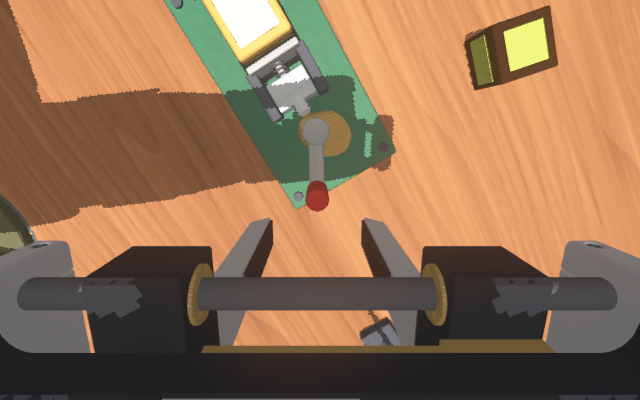

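Run:
```python
import numpy as np,cv2
from h import *
np.set_printoptions(suppress=True,precision=3)
d=np.load("w8.npz")
cv2.imwrite("pics/w8c.png",cv2.resize(d["color"][100:220,250:400],None,fx=5,fy=5,interpolation=cv2.INTER_CUBIC))
C=cloud(d)
for u,v,z in[(318,199,136),(315,131,93)]: print(P(d,u,v,z),C[v,u])
k=P(d,318,199,136);h=P(d,315,131,93); v=k-h; print(np.linalg.norm(v[:2]),np.arctan2(v[1],v[0]))
```

```text
[ 514.268 -145.639  136.   ] [ 514.31  -145.559  136.367]
[539.689 -92.861  93.   ] [539.694 -92.856  93.401]
58.58184890517409 -2.0196601262974574
```

View pics/w8c.png

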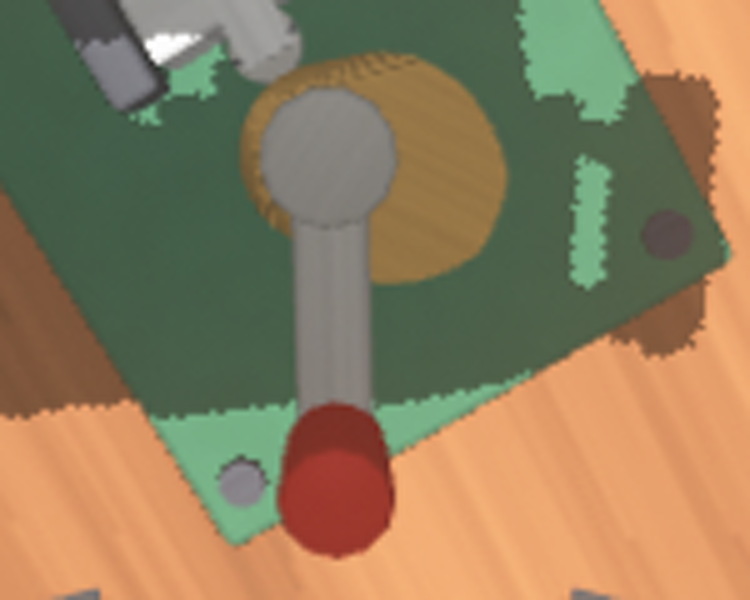

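jog_arm:
  series: [0, 0, 0, 0.0004, 0.0005, -0.03, 0.2, 0, 0, 0, 0.0004, 0.0005, -0.06, 0.2, 0, 0, 0, 0.0004, 0.0005, -0.078, 0.2, 0, 0, 0, 0.0004, 0.0005, -0.082, 0.2, 0, 0, 0, 0.0004, 0.0005, -0.082, 0, 0, 0, 0, 0.0004, 0.0005, -0.082, -0.2, 0, 0, 0, 0.0004, 0.0005, -0.082, -0.3]
  squeeze: 25

```text
clock: 12.52
eef_pos: [513.5, -147.4, 114.6]
eef_rot: [1.74, 1.57, -0.33]
wrist_force: [0.6, -0.0, -0.1]
finger_gap: 33.7
```

jog_arm:
  series: [0, 0, 0, 0, 0, 0, -0.4, 0, 0, 0, 0, 0, 0, -0.5, 0, 0, 0, 0, 0, 0, -0.6, 0, 0, 0, 0, 0, 0, -0.65, 0, 0, 0, 0, 0, 0, -0.65]

```text
clock: 13.15
eef_pos: [513.3, -147.4, 114.0]
eef_rot: [1.808, 1.571, -0.263]
wrist_force: [-0.7, 0.2, 1.8]
finger_gap: 20.1
```

```bash
python3 w.py w9
```

```text
13.15 [ 513.3 -147.4  114. ] toolyang -0.5001 x [ 0. -0. -1.] q [-0.348  0.337  1.651  0.     1.153  0.152] F [-0.7  0.2  1.8] 20.071311200585317
[[0.0, -0.23, 0.97, -197.19], [1.0, 0.0, 0.0, -0.67], [-0.0, 0.97, 0.23, -65.42], [0.0, 0.0, 0.0, 1.0]]
```

View pics/w9.png

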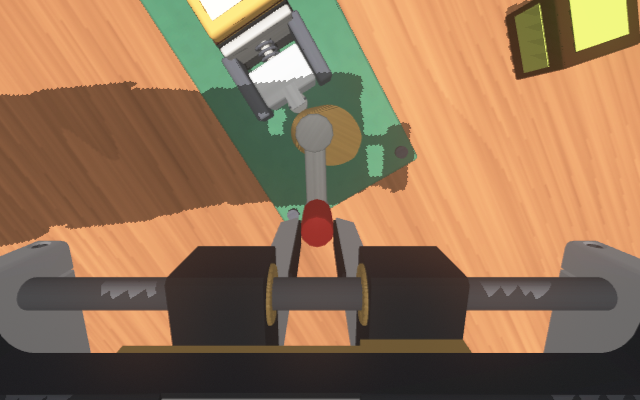

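jog_arm:
  series: [0, 0, 0, 0, 0, 0, -0.65, 0, 0, 0, 0, 0, 0, -0.65]

```text
clock: 13.45
eef_pos: [513.3, -147.3, 114.0]
eef_rot: [0.098, 1.571, -1.972]
wrist_force: [-0.5, -0.0, 1.9]
finger_gap: 20.9
```

```bash
cat > arc.py <<'E'
import sys,numpy as np
# usage: arc.py d0 step n [settle]  : crank travel since grip; rows relative to pose at d0
d0,st,n=float(sys.argv[1]),float(sys.argv[2]),int(sys.argv[3]); se=int(sys.argv[4]) if len(sys.argv)>4 else 0
p0=-2.027; r=60; k=lambda d:60e-3*np.array([np.cos(p0+d),np.sin(p0+d)])
out=[]
for i in list(range(1,n+1))+[n]*se:
    s=k(d0+i*st)-k(d0); out+= [0,0,round(.8*i*st,3),round(s[0],4),round(s[1],4),0,-0.65]
print(out)
E
cat > f.py <<'E'
import sys,numpy as np
from cell import manip
s=manip.read_state();A=np.array([539.6,-94.0]);v=s["eef_pos"][:2]-A;r=np.hypot(*v);e=v/r;t=np.array([-e[1],e[0]]);F=s["wrist_force"]
print("t",s["clock"],"travel",round(np.arctan2(v[1],v[0])+2.027,3),"r",r.round(1),"Ft",round(F[:2]@t,1),"Fr",round(F[:2]@e,1),"Fz",F[2].round(1),"gap",round(s["finger_gap"],1),"z",s["eef_pos"][2].round(1),"q6",s["joints"][5].round(2))
E
python3 f.py; python3 arc.py 0 0.06 5
```

```text
t 13.45 travel -0.003 r 59.5 Ft -0.4 Fr 0.2 Fz 1.9 gap 20.9 z 114.0 q6 0.15
[0, 0, 0.048, np.float64(0.0033), np.float64(-0.0015), 0, -0.65, 0, 0, 0.096, np.float64(0.0066), np.float64(-0.0028), 0, -0.65, 0, 0, 0.144, np.float64(0.0101), np.float64(-0.0039), 0, -0.65, 0, 0, 0.192, np.float64(0.0136), np.float64(-0.0047), 0, -0.65, 0, 0, 0.24, np.float64(0.0171), np.float64(-0.0054), 0, -0.65]
```

jog_arm:
  series: [0, 0, 0.048, 0.0033, -0.0015, 0, -0.65, 0, 0, 0.096, 0.0066, -0.0028, 0, -0.65, 0, 0, 0.144, 0.0101, -0.0039, 0, -0.65, 0, 0, 0.192, 0.0136, -0.0047, 0, -0.65, 0, 0, 0.24, 0.0171, -0.0054, 0, -0.65]

```text
clock: 14.08
eef_pos: [530.3, -152.9, 114.0]
eef_rot: [-0.74, 1.57, -2.569]
wrist_force: [-2.2, -1.8, 3.9]
finger_gap: 20.6
```

```bash
sed -i 's/print(out)/print([float(x) for x in out])/' arc.py; python3 f.py; python3 arc.py 0.3 0.08 8
```

```text
t 14.075 travel 0.299 r 59.6 Ft -1.9 Fr 2.2 Fz 3.9 gap 20.6 z 114.0 q6 -0.09
[0.0, 0.0, 0.064, 0.0048, -0.0006, 0.0, -0.65, 0.0, 0.0, 0.128, 0.0096, -0.0007, 0.0, -0.65, 0.0, 0.0, 0.192, 0.0144, -0.0005, 0.0, -0.65, 0.0, 0.0, 0.256, 0.0191, 0.0001, 0.0, -0.65, 0.0, 0.0, 0.32, 0.0238, 0.001, 0.0, -0.65, 0.0, 0.0, 0.384, 0.0284, 0.0024, 0.0, -0.65, 0.0, 0.0, 0.448, 0.0329, 0.0041, 0.0, -0.65, 0.0, 0.0, 0.512, 0.0372, 0.0062, 0.0, -0.65]
```

Forces are low (about -2 N along the travel), so I'll carry on.

jog_arm:
  series: [0, 0, 0.064, 0.0048, -0.0006, 0, -0.65, 0, 0, 0.128, 0.0096, -0.0007, 0, -0.65, 0, 0, 0.192, 0.0144, -0.0005, 0, -0.65, 0, 0, 0.256, 0.0191, 0.0001, 0, -0.65, 0, 0, 0.32, 0.0238, 0.001, 0, -0.65, 0, 0, 0.384, 0.0284, 0.0024, 0, -0.65, 0, 0, 0.448, 0.0329, 0.0041, 0, -0.65, 0, 0, 0.512, 0.0372, 0.0062, 0, -0.65]

```text
clock: 15.08
eef_pos: [567.6, -147.3, 114.0]
eef_rot: [-0.373, 1.569, -1.69]
wrist_force: [-2.1, -5.0, 1.8]
finger_gap: 20.6
```

```bash
python3 f.py; python3 arc.py 0.94 0.08 5;python3 w.py w10
```

```text
t 15.075 travel 0.939 r 60.2 Ft -4.1 Fr 3.5 Fz 1.8 gap 20.6 z 114.0 q6 -0.57
[0.0, 0.0, 0.064, 0.0042, 0.0024, 0.0, -0.65, 0.0, 0.0, 0.128, 0.0081, 0.0051, 0.0, -0.65, 0.0, 0.0, 0.192, 0.0118, 0.0082, 0.0, -0.65, 0.0, 0.0, 0.256, 0.0153, 0.0115, 0.0, -0.65, 0.0, 0.0, 0.32, 0.0185, 0.0151, 0.0, -0.65]
15.075 [ 567.6 -147.3  114. ] toolyang 0.2538 x [-0.    -0.001 -1.   ] q [-3.160e-01  4.470e-01  1.497e+00 -1.000e-03  1.198e+00 -5.690e-01] F [-2.1 -5.   1.8] 20.6434575622797
[[0.0, -0.23, 0.97, -197.19], [1.0, 0.0, -0.0, -0.69], [-0.0, 0.97, 0.23, -65.96], [0.0, 0.0, 0.0, 1.0]]
```

View pics/w10.png

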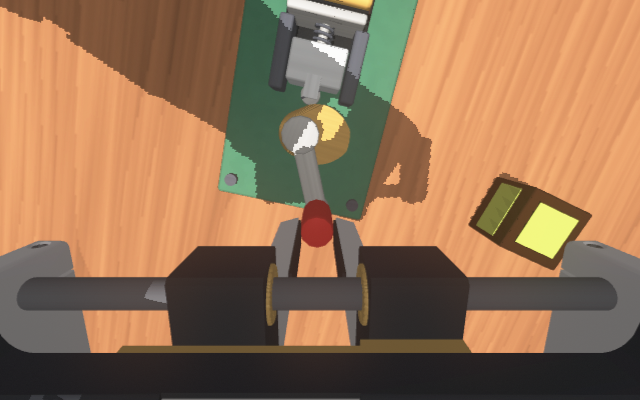

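The crank follows the gripper: the knob is held at (317,225) and the arm has turned. Carrying on.

jog_arm:
  series: [0, 0, 0.064, 0.0042, 0.0024, 0, -0.65, 0, 0, 0.128, 0.0081, 0.0051, 0, -0.65, 0, 0, 0.192, 0.0118, 0.0082, 0, -0.65, 0, 0, 0.256, 0.0153, 0.0115, 0, -0.65, 0, 0, 0.32, 0.0185, 0.0151, 0, -0.65]

```text
clock: 15.75
eef_pos: [586.4, -132.5, 114.1]
eef_rot: [-0.02, 1.569, -1.018]
wrist_force: [2.5, -6.5, 0.2]
finger_gap: 20.6
```

```bash
python3 f.py; python3 arc.py 1.34 0.06 4
```

```text
t 15.75 travel 1.339 r 60.6 Ft -3.5 Fr 6.0 Fz 0.2 gap 20.6 z 114.1 q6 -0.85
[0.0, 0.0, 0.048, 0.0022, 0.0029, 0.0, -0.65, 0.0, 0.0, 0.096, 0.0042, 0.0058, 0.0, -0.65, 0.0, 0.0, 0.144, 0.0061, 0.0089, 0.0, -0.65, 0.0, 0.0, 0.192, 0.0077, 0.0121, 0.0, -0.65]
```

jog_arm:
  series: [0, 0, 0.048, 0.0025, 0.0027, 0, -0.65, 0, 0, 0.096, 0.0047, 0.0055, 0, -0.65, 0, 0, 0.144, 0.0067, 0.0085, 0, -0.65, 0, 0, 0.192, 0.0084, 0.0117, 0, -0.65]

```text
clock: 16.25
eef_pos: [594.7, -120.4, 114.0]
eef_rot: [-0.164, 1.569, -0.97]
wrist_force: [1.5, -5.4, 0.8]
finger_gap: 20.5
```

```bash
python3 f.py; python3 arc.py 1.58 0.06 3
```

```text
t 16.25 travel 1.58 r 61.1 Ft -4.3 Fr 3.7 Fz 0.8 gap 20.5 z 114.0 q6 -1.02
[0.0, 0.0, 0.048, 0.0015, 0.0033, 0.0, -0.65, 0.0, 0.0, 0.096, 0.0027, 0.0067, 0.0, -0.65, 0.0, 0.0, 0.144, 0.0038, 0.0101, 0.0, -0.65]
```

jog_arm:
  series: [0, 0, 0.048, 0.0016, 0.0033, 0, -0.65, 0, 0, 0.096, 0.0029, 0.0066, 0, -0.65, 0, 0, 0.144, 0.004, 0.01, 0, -0.65]

```text
clock: 16.62
eef_pos: [598.5, -111.3, 114.0]
eef_rot: [-0.695, 1.568, -1.358]
wrist_force: [1.3, -10.5, 1.0]
finger_gap: 20.1
```

```bash
python3 f.py; python3 arc.py 1.76 0.06 3
```

```text
t 16.625 travel 1.742 r 61.4 Ft -9.7 Fr 4.2 Fz 1.0 gap 20.1 z 114.0 q6 -1.15
[0.0, 0.0, 0.048, 0.0008, 0.0035, 0.0, -0.65, 0.0, 0.0, 0.096, 0.0015, 0.007, 0.0, -0.65, 0.0, 0.0, 0.144, 0.0019, 0.0106, 0.0, -0.65]
```

jog_arm:
  series: [0, 0, 0.048, 0.0008, 0.0035, 0, -0.65, 0, 0, 0.096, 0.0015, 0.007, 0, -0.65, 0, 0, 0.144, 0.0019, 0.0106, 0, -0.65]

```text
clock: 17.0
eef_pos: [600.7, -101.1, 114.0]
eef_rot: [-0.671, 1.567, -1.189]
wrist_force: [2.6, -12.4, -1.0]
finger_gap: 20.0
```

```bash
python3 f.py; python3 arc.py 1.94 0.06 2
```

```text
t 17.0 travel 1.912 r 61.5 Ft -12.1 Fr 4.0 Fz -1.0 gap 20.0 z 114.0 q6 -1.28
[0.0, 0.0, 0.048, 0.0002, 0.0036, 0.0, -0.65, 0.0, 0.0, 0.096, 0.0002, 0.0072, 0.0, -0.65]
```

jog_arm:
  series: [0, 0, 0.048, 0.0001, 0.0036, 0, -0.65, 0, 0, 0.096, 0.0001, 0.0072, 0, -0.65]

```text
clock: 17.25
eef_pos: [601.2, -94.1, 114.1]
eef_rot: [-0.569, 1.566, -0.992]
wrist_force: [6.6, -14.3, -2.2]
finger_gap: 20.9
```

```bash
python3 f.py; python3 arc.py 2.06 0.06 2
```

```text
t 17.25 travel 2.025 r 61.6 Ft -14.3 Fr 6.6 Fz -2.2 gap 20.9 z 114.1 q6 -1.36
[0.0, 0.0, 0.048, -0.0002, 0.0036, 0.0, -0.65, 0.0, 0.0, 0.096, -0.0007, 0.0072, 0.0, -0.65]
```

jog_arm:
  series: [0, 0, 0.048, 0, 0.0036, 0, -0.65, 0, 0, 0.096, -0.0004, 0.0072, 0, -0.65]

```text
clock: 17.5
eef_pos: [600.9, -87.0, 114.1]
eef_rot: [-0.624, 1.566, -0.951]
wrist_force: [6.6, -13.9, -3.2]
finger_gap: 20.6
```

```bash
python3 f.py; python3 arc.py 2.18 0.05 2
```

```text
t 17.5 travel 2.14 r 61.7 Ft -14.6 Fr 5.0 Fz -3.2 gap 20.6 z 114.1 q6 -1.45
[0.0, 0.0, 0.04, -0.0005, 0.003, 0.0, -0.65, 0.0, 0.0, 0.08, -0.0012, 0.0059, 0.0, -0.65]
```

jog_arm:
  series: [0, 0, 0.04, -0.0004, 0.003, 0, -0.65, 0, 0, 0.08, -0.001, 0.0059, 0, -0.65]

```text
clock: 17.75
eef_pos: [599.9, -80.2, 114.1]
eef_rot: [-0.442, 1.568, -0.689]
wrist_force: [6.3, -7.0, -2.0]
finger_gap: 20.7
```

```bash
python3 f.py; python3 arc.py 2.28 0.05 2
```

```text
t 17.75 travel 2.253 r 61.8 Ft -8.3 Fr 4.5 Fz -2.0 gap 20.7 z 114.1 q6 -1.52
[0.0, 0.0, 0.04, -0.0008, 0.0029, 0.0, -0.65, 0.0, 0.0, 0.08, -0.0018, 0.0057, 0.0, -0.65]
```

Resistance is falling (14.6 to 8.3 N), so the dwell begins at about 2.2 to 2.25 rad of travel.

jog_arm:
  series: [0, 0, 0.04, -0.0008, 0.0029, 0, -0.65, 0, 0, 0.08, -0.0018, 0.0057, 0, -0.65]

```text
clock: 18.0
eef_pos: [598.0, -73.8, 114.1]
eef_rot: [-0.289, 1.568, -0.456]
wrist_force: [6.3, -4.5, -0.9]
finger_gap: 20.5
```

```bash
python3 f.py; python3 arc.py 2.38 0.05 2
```

```text
t 18.0 travel 2.36 r 61.8 Ft -6.3 Fr 4.5 Fz -0.9 gap 20.5 z 114.1 q6 -1.59
[0.0, 0.0, 0.04, -0.0011, 0.0028, 0.0, -0.65, 0.0, 0.0, 0.08, -0.0024, 0.0055, 0.0, -0.65]
```

jog_arm:
  series: [0, 0, 0.04, -0.0011, 0.0028, 0, -0.65, 0, 0, 0.056, -0.0016, 0.0039, 0, -0.65]

```text
clock: 18.25
eef_pos: [596.4, -69.5, 114.1]
eef_rot: [-0.134, 1.568, -0.245]
wrist_force: [5.8, -2.8, -0.7]
finger_gap: 20.4
```

```bash
python3 f.py; python3 w.py w11
```

```text
t 18.25 travel 2.434 r 61.9 Ft -4.9 Fr 4.2 Fz -0.7 gap 20.4 z 114.1 q6 -1.64
18.25 [596.4 -69.5 114.1] toolyang 1.4599 x [ 0.002 -0.001 -1.   ] q [-0.177  0.475  1.455 -0.     1.209 -1.637] F [ 5.8 -2.8 -0.7] 20.398637963608987
[[0.0, -0.23, 0.97, -197.2], [1.0, 0.0, -0.0, -0.02], [-0.0, 0.97, 0.23, -66.45], [0.0, 0.0, 0.0, 1.0]]
```

View pics/w11.png

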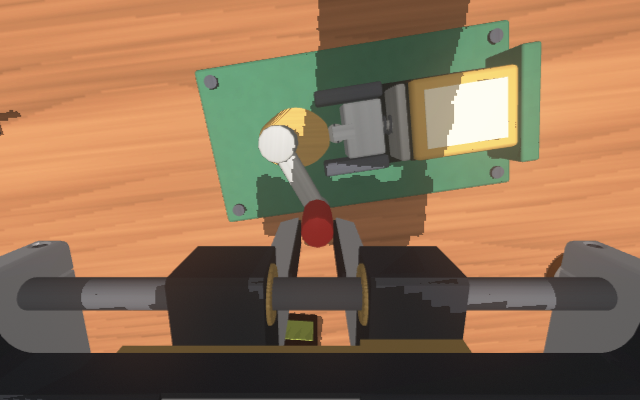

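jog_arm:
  series: [0, 0, 0, 0, 0, 0, -0.65, 0, 0, 0, 0, 0, 0, -0.65]

```text
clock: 18.55
eef_pos: [596.3, -69.3, 114.1]
eef_rot: [0.002, 1.569, -0.11]
wrist_force: [4.6, -2.0, -1.8]
finger_gap: 20.3
```

```bash
python3 f.py
python3 - <<'E'
import numpy as np
from h import *
d=np.load("w11.npz")
k=P(d,317,226,136);h=P(d,277,142,93);v=k-h;print(k,h,np.hypot(*v[:2]),np.arctan2(v[1],v[0])+2.027)
E
```

```text
t 18.55 travel 2.437 r 61.9 Ft -3.7 Fr 3.4 Fz -1.8 gap 20.3 z 114.1 q6 -1.64
[590.51318054 -68.7396839  136.        ] [538.54630831 -92.11421437  93.        ] 56.98179080906531 2.4496848941629046
```

jog_arm:
  series: [0, 0, 0.02, -0.0006, 0.0014, 0, -0.65, 0, 0, 0.02, -0.0006, 0.0014, 0, -0.65]

```text
clock: 18.8
eef_pos: [595.7, -67.9, 114.1]
eef_rot: [-0.024, 1.569, -0.116]
wrist_force: [5.3, -2.3, -0.9]
finger_gap: 20.5
```

```bash
python3 f.py
```

```text
t 18.8 travel 2.462 r 61.9 Ft -4.3 Fr 3.8 Fz -0.9 gap 20.5 z 114.1 q6 -1.65
```

Resistance is steady and low, which fits the dwell. I'll let go gently without rising, then check that the knob stays.

jog_arm:
  series: [0, 0, 0, 0, 0, 0, -0.5, 0, 0, 0, 0, 0, 0, -0.35, 0, 0, 0, 0, 0, 0, -0.2, 0, 0, 0, 0, 0, 0, 0, 0, 0, 0, 0, 0, 0, 0, 0, 0, 0, 0, 0, 0, 0]

```text
clock: 19.55
eef_pos: [595.0, -67.8, 113.9]
eef_rot: [2.923, 1.571, 2.832]
wrist_force: [1.3, 0.1, 0.3]
finger_gap: 47.1
```

```bash
python3 f.py; python3 w.py w12
```

```text
t 19.55 travel 2.468 r 61.3 Ft -0.5 Fr 1.2 Fz 0.3 gap 47.1 z 113.9 q6 -1.65
19.55 [595.  -67.8 113.9] toolyang 1.4799 x [-0.  0. -1.] q [-0.175  0.474  1.458  0.     1.21  -1.655] F [1.3 0.1 0.3] 47.134903477015115
[[0.0, -0.23, 0.97, -197.19], [1.0, 0.0, -0.0, -0.01], [-0.0, 0.97, 0.23, -66.45], [0.0, 0.0, 0.0, 1.0]]
```

View pics/w12.png

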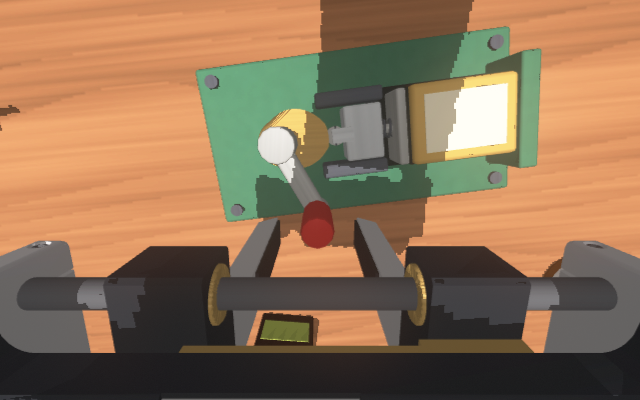

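The knob stayed at (317,226) between the open fingers. Now I'll rise clear.

jog_arm:
  series: [0, 0, 0, 0, 0, 0.02, 0, 0, 0, 0, 0, 0, 0.05, 0, 0, 0, 0, 0, 0, 0.09, 0, 0, 0, 0, 0, 0, 0.12, 0, 0, 0, 0, -0.04, 0, 0.14, 0, 0, 0, 0, -0.1, 0, 0.15, 0, 0, 0, 0, -0.14, 0, 0.15, 0, 0, 0, 0, -0.14, 0, 0.15, 0, 0, 0, 0, -0.14, 0, 0.15, 0]

```text
clock: 20.72
eef_pos: [455.6, -67.9, 264.2]
eef_rot: [-0.113, 1.57, -0.204]
wrist_force: [0.6, -0.1, 0.4]
finger_gap: 46.9
```

```bash
python3 w.py w13; python3 -c "
from cell import manip;import cv2,numpy as np
c=manip.camera('scene');np.savez('scene4.npz',**c);cv2.imwrite('pics/scene4.png',c['color']);cv2.imwrite('pics/scene4c.png',cv2.resize(c['color'][140:230,260:380],None,fx=6,fy=6,interpolation=cv2.INTER_CUBIC))"
```

```text
20.725 [455.6 -67.9 264.2] toolyang 1.4799 x [ 0.001 -0.    -1.   ] q [-0.227  0.045  1.641  0.     1.455 -1.707] F [ 0.6 -0.1  0.4] 46.86277670010961
[[0.0, -0.23, 0.97, -197.19], [1.0, 0.0, -0.0, -0.01], [-0.0, 0.97, 0.23, -66.45], [0.0, 0.0, 0.0, 1.0]]
```

View pics/w13.png

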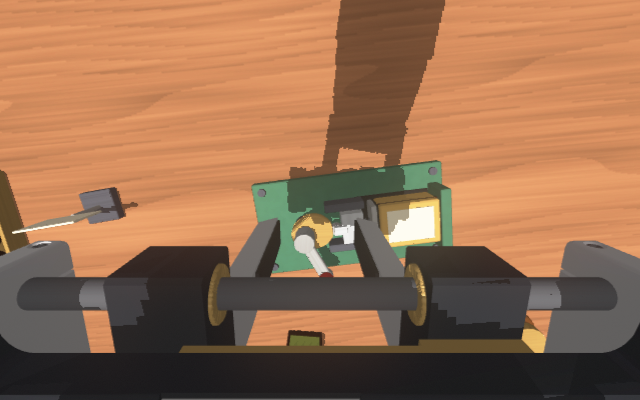

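View pics/scene4.png

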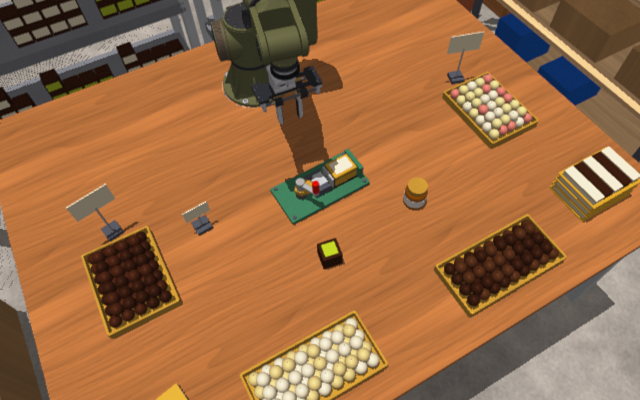

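View pics/scene4c.png

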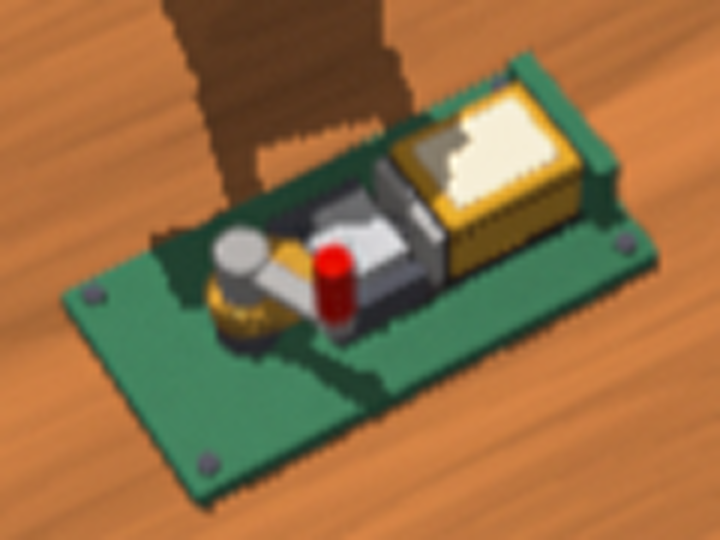

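The tin is square between jaw and fence, and the knob is at about (334,262) in the crop. The carton, jar and stand haven't moved. One last check of the knob angle before signing off.

Run:
```python
import numpy as np
from h import *
s=np.load("scene4.npz")
k=P(s,334/6-.5+260,264/6-.5+140,136);v=k[:2]-np.array([539.4,-94]);print(k,np.hypot(*v),np.arctan2(v[1],v[0])+2.027)
a=np.load("scene0.npz")["color"].astype(int);b=s["color"].astype(int)
for n,(u,v) in dict(carton=(330,252),jar=(416,192),stand=(198,217)).items(): print(n,np.abs(a-b)[v-18:v+18,u-18:u+18].mean())
```

```text
[598.62436299 -70.97933191 136.        ] 63.54113889022815 2.397729523848827
carton 1.4061213991769548
jar 1.3631687242798354
stand 1.2883230452674896
```

```bash
python3 -c "
from cell import manip
print(manip.sign_off(), manip.read_state()['clock'])"
```

```text
the job is handed in; nothing more can be done
the job is handed in; nothing more can be done
```

The tin is standing in the nest, clamped square between jaw and fence. The crank is in the dwell, the gripper is clear, and I handed the job in at about 21 s of the 69 s allowed.

**Cranking:** I gripped the knob at 25 N and wound it 2.46 rad counter-clockwise from where it stood. Resistance along the travel, as read at the wrist, rose to about 14.6 N at 2.14 rad. It then fell to 8.3 N at 2.25 rad and 4–5 N at the end, so I took the dwell to begin at about 2.2 rad and stopped near its middle.

**Last checks:**
- **Knob:** it stayed put when the fingers opened, and the picture taken after I had risen clear shows no spring-back.
- **Carton, jar and price stand:** the scene pictures before and after match, so none of them moved.

**What failed or disagreed:**
- **First grasp of the tin failed:** the fingers read 47 mm and in the pictures went into the 64 mm tin, and a short lift left it standing. I don't know why. On a slower second try they stopped at 63 mm and the tin lifted normally.
- **Resistance in the dwell:** I read about 4 N there, slightly above the stated 0–3 N. I put this down to sideways friction on the pads (about 4 N radial) but didn't confirm it.
- **Crank start:** it looked about 0.14 rad past its nominal stop.
- **Final crank travel:** the scene camera gave 2.40 rad, against 2.46 rad from the arm's own position and 2.45 rad from the wrist camera just before the last small step. All three fall inside the dwell I estimated.
- **Clamping force:** I had no way to measure it directly.

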